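# Gauge the setter slots and load the painted tile

### The job

Before firing, find out which of the three slots of the kiln setter is still clear: try the slot gauge in them, pushing gently, until it goes right down in one; the other two are choked lower down with run glaze and it jams there, so never force it. Then stand the gauge back in its wooden block, and set the painted square tile on edge in the clear slot, gently and right down to the bottom. Leave the border tile, cups, dish and jar where they are.

Things in the scene. Friction and masses are not known exactly. Their poses are not given: they have to be found in the camera images.
- setter: kiln setter: buff refractory block 70 mm (x) by 157 mm (y) by 54 mm high, fixed, with three slots side by side, 50 mm apart along its y, all alike from above. Each runs along its x (64 mm long, open at both ends and the top), 9 mm wide, 40 mm deep. One, a different one each time, is clear to its floor; in the other two fired-on glaze narrows the slot lower down. Origin: centre of underside, z up
- slot_left (a point): mouth of the slot on the setter's +y side: middle of its length and width, level with the setter's top, 40 mm above the slot's floor. x along the slot, y across its 9 mm width, z up. The mouth's two long edges have a 3 mm bevel. If the slot is choked, a 7 mm thick blade or tile jams between 5 and 20 mm below this point
- slot_mid (a point): the same for the middle slot
- slot_right (a point): the same for the slot on the setter's -y side
- gauge: slot gauge: flat steel blade 40 mm wide (x), 7 mm thick (y), 62 mm long, pointing down from a wooden handle 46 mm (x) by 22 mm (y) by 44 mm high; 106 mm in all, about 180 g. Starts upright in its block, blade down, its x along the block's x. Origin: centre of the blade's tip, z up towards the handle
- gauge_grip (a point): middle of the gauge's wooden handle, 84 mm above the blade's tip; take it across its 22 mm thickness (gauge y)
- gauge_block: dark wooden block 74 mm (x) by 62 mm (y) by 48 mm high, fixed, with one slot 48 mm (x) by 10.5 mm (y), 36 mm deep, in the middle of its top. In it the gauge stands on the slot's floor, its tip 12 mm above the block's origin, its handle clear above the block. Origin: centre of underside, z up
- tile: painted square tile, 100 mm (x) by 100 mm (z) by 7 mm thick (y), about 150 g, white with a blue flower, standing on edge in the tile rack. Origin: middle of its lower edge, z up. To be gripped by its upper part; it may go in a setter slot either way round, its ends then standing out 18 mm at both ends of the slot
- rack: light wooden tile rack 90 mm (x) by 132 mm (y), fixed: base 12 mm thick (the tiles stand on it) with six ribs 24 mm high on it; the 8.5 mm grooves between them run along its x, 22.5 mm apart. The square tile stands in the groove 22.5 mm to the -y side of the middle, the border tile 22.5 mm to the +y side. Origin: centre of underside, z up
- border_tile: bystander: painted border tile 100 mm by 50 mm high by 7 mm, on edge in the rack 45 mm from the square tile. Origin: middle of its lower edge
- cup_a: bystander: white cup of colour, 72 mm across, 65 mm high. Origin: centre of its foot
- cup_b: bystander: another such cup
- dish: bystander: low terracotta dish 84 mm across, 35 mm high. Origin: centre of its foot
- jar: bystander: closed jar 60 mm across, 65 mm high. Origin: centre of its foot

How it is judged:
By the outcome, as a careful person would: the job done as asked, in the order asked, and still so for the second after the job is handed in, with the robot touching nothing.
It also fails if it takes over 72 s, if anything falls off the work surface, if the arm or the gripper's body presses on something with over 40 N, if the wrist force passes 120 N, or if a joint passes its speed limit or range.

### The arm

A 6-joint arm with a two-finger parallel gripper is mounted at the origin on the work surface. World frame = base frame: x ahead of the robot, y to its left, z up, the work surface at z = 0. Lengths are in m, angles in rad, forces in N, time in s.
With the tool pointing down it reaches from about 0.35 to 0.875 m from the base axis. Payload 4.2 kg.
Tool frame: the origin (TCP) lies midway between the tips of the shut fingers; the grasp point (between the pads) lies 19 mm behind it; z points along the fingers, y is the line along which they close (so a half turn about z gives the same grasp; the last joint's range is limited). The gripper opens to 85 mm and grips with 20 to 120 N. Pads are 22 mm wide; open, the fingers measure 114 mm over their backs; the gripper's body (76 mm by 85 mm) begins 54 mm behind the grasp point. The pads swing forward as they close: fully open they stand 13 mm farther back than shut.
Start: joints at [-0.864, 0.385, 0.008, 0, -1.194, -0.259], TCP at [0.271, -0.563, 0.231] pointing down, gripper open.
Joint ranges: [-3.14, 3.14], [-1.21, 2.06], [-1.07, 1.41], [-3.16, 2.05], [-2.99, -0.16], [-3.1, 3.1]. Speed limits (rad/s): [2.79, 2.79, 3.14, 3.14, 3.14, 3.14].

### API

Orientations are given as a unit quaternion [w, x, y, z].
In Python, from plant import manip, optics gives the robot as it stands. The module is installed in compiled form; this text tells all that it offers.
- The arm moves only by the tool carry_out, never from a script. Its argument "series" is a list that holds one entry, the list of rows, each a list of 7 numbers: the turn, a rotation vector about the tool's x, y, z each as a share of 0.15 rad, from -1 to 1, then the shift along the tool's x, y, z each as a share of 25 mm, from -1 to 1, then the opening, from 0 (shut) to 1 (fully open). In form: [[[wx, wy, wz, tx, ty, tz, hand], ...]]. A call has 1 to 12 rows; each row shifts and turns the commanded pose from where the row before left it, along the tool's axes as they then stand; what a row does not reach is not made up. A row lasts 1/8 s, in which the tool goes at most 62.5 mm and 10.7 degrees, less where a joint would pass 70% of its speed; a pose out of reach is approached as far as the arm can. A call with a number of a shift or a turn outside -1 to 1 is refused whole. A call with a gripper value outside its range is refused whole. The fingers move at their own pace and stop on an object; "newtons" is the grip in N (left out, the last holds). Time passes only in rows, so rows that do not move let the fingers close. It gives the time, the measured TCP pose, the force, the opening and the grip force at its end, in the units of the state.
- manip.read_state(): the state, without advancing time (a new reading comes with each control period).
- optics.snapshot(name): name is "side" or "top"; returns a dict with "image" (480x640x3 uint8, red, green, blue), "fx", "fy", "cx", "cy" (pixels), "distortion" ([k1, k2, p1, p2, k3] as OpenCV has them; the pictures are not rectified), "R" (3x3) and "t" (3): a world point X has camera coordinates R X + t. Camera axes: x right, y down, z forward; pixel columns grow to the right and rows downward; lengths in m; the calibration is good to about 2 mm. A picture is of the moment at which its call begins. There is no depth.
- manip.finish_job(): hands the job in; it is judged then, once.
The state is a dict: "time_s": time; "joint_positions": joint angles; "joint_vel": joint speeds; "joint_efforts": joint torques, N m; "position": TCP position; "tcp_rot": TCP orientation; "wrist_force": force on the tool from outside, world axes, zero at the start; "wrist_torque": the same for the moment, N m; "grip_width": finger opening in m; "grip_force": force on a finger pad.
Only numpy, scipy, OpenCV 4.12 (cv2) and the standard library are available. Lean on these libraries where they do the work, as an engineer would, in place of code of your own. Each camera call takes 0.05 s, during which the arm holds its last target. There are 200 camera calls.

## Working session

There is one attempt and no reset: what is moved stays moved. The work goes in short steps, Python scripts to look and compute and a tool call to move; the robot and the scene stay as the last step left them, time stands still between calls to the robot, and variables do not carry over. Pictures are saved under pics/ and viewed, at most 10 in all, crops included, and the job is handed in when it is done.

Besides the shell and the picture viewer there is one more tool, called as name([rows], argument=value, ...), one row to a line, values as JSON. carry_out: Moves the arm, as the interface text tells. Shift numbers are shares of 25 mm and turn numbers shares of 0.15 rad, none past 1 either way. Its arguments: {"type":"object","properties":{"series":{"type":"array","items":{"type":"array","items":{"type":"array","items":{"type":"number"}}}},"newtons":{"type":"number"}},"required":["series"]}

```bash
mkdir -p pics; python3 - <<'E'
from plant import manip, optics
import cv2, numpy as np
for n in("top","side"):
    s=optics.snapshot(n); cv2.imwrite(f"pics/{n}0.png",s["image"][:,:,::-1])
    print(n,s["fx"],s["fy"],s["cx"],s["cy"],s["distortion"]); print(np.round(s["R"],4).tolist(),s["t"])
print(manip.read_state())
E
```

```text
top 443.31483137100906 443.31483137100906 328.3209070057536 242.35335106080998 [-0.03348484  0.          0.          0.          0.        ]
[[0.0051, -0.9996, -0.0269], [-0.9938, -0.0021, -0.1109], [0.1108, 0.0273, -0.9935]] [-0.00758689  0.57452968  0.76798698]
side 434.14622825309226 434.14622825309226 317.55927511828503 233.80175542108552 [-0.00295168  0.          0.          0.          0.        ]
[[-0.9035, -0.4285, -0.0049], [-0.3262, 0.6951, -0.6406], [0.2779, -0.5772, -0.7678]] [0.50174101 0.27041015 0.63859357]
{'time_s': 0.1, 'joint_positions': array([-8.64391970e-01,  3.85467520e-01,  6.75726571e-03, -4.00241725e-04,
       -1.19400644e+00, -2.58610592e-01]), 'joint_vel': array([ 0.00023279, -0.00134295,  0.00393385,  0.00059483, -0.00016692,
        0.00075806]), 'joint_efforts': array([-9.85450642e-04, -3.93319416e+01,  1.88930082e+01,  4.19799060e+00,
       -2.57783577e-03,  4.77702315e-06]), 'position': array([ 0.27039737, -0.56290112,  0.23034142]), 'tcp_rot': array([-2.80751735e-04, -2.21958839e-01,  9.75055546e-01,  9.36873884e-04]), 'wrist_force': array([-0.23344242, -0.28365233,  0.13006139]), 'wrist_torque': array([-0.00073639,  0.03785266,  0.04944123]), 'grip_force': 0.0, 'grip_width': 0.08559302368121302}
```

View pics/top0.png

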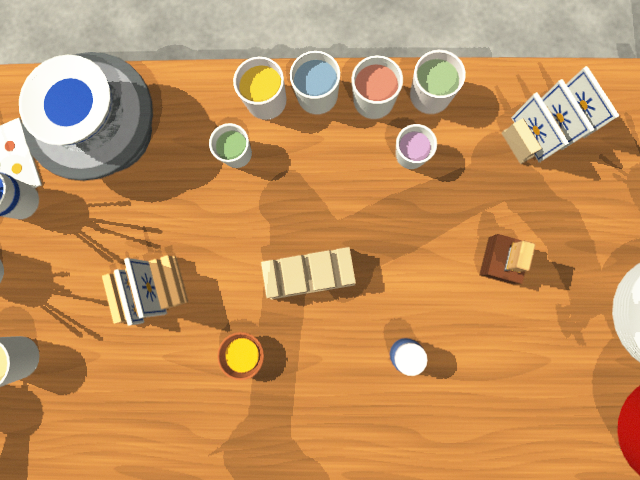

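View pics/side0.png

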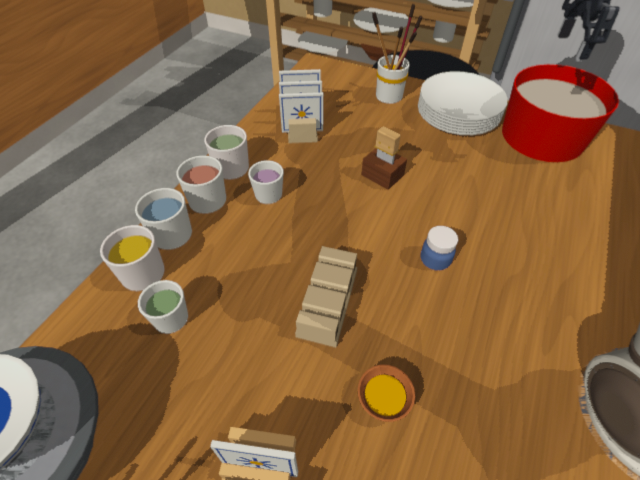

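The top view shows the setter around (308,273), the gauge in its block around (508,260), and the rack around (145,290) with the square tile about (147,287). In the side view, the setter is at (328,295), the gauge at (388,155), and the tile at (255,458), partly cropped. I'll enlarge these areas to pick points.

```bash
python3 - <<'E'
import cv2, numpy as np
def crop(f,u,v,label):
    im=cv2.imread(f)[v:v+75,u:u+100]; im=cv2.resize(im,None,fx=4,fy=4,interpolation=cv2.INTER_CUBIC)
    for k in range(0,100,10):
        cv2.line(im,(4*k,0),(4*k,4 if k%50 else 12),(0,0,255),1)
        if k<75: cv2.line(im,(0,4*k),(4 if k%50 else 12,4*k),(0,0,255),1)
    cv2.putText(im,f"{label} {u},{v}",(5,292),0,.5,(0,0,255),1); return im
t="pics/top0.png"; s="pics/side0.png"
m=np.vstack([np.hstack([crop(t,258,238,"top"),crop(t,465,222,"top")]),np.hstack([crop(t,95,252,"top"),crop(s,345,115,"side")])])
cv2.imwrite("pics/m1.png",m)
E
```

```text
(no output)
```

View pics/m1.png

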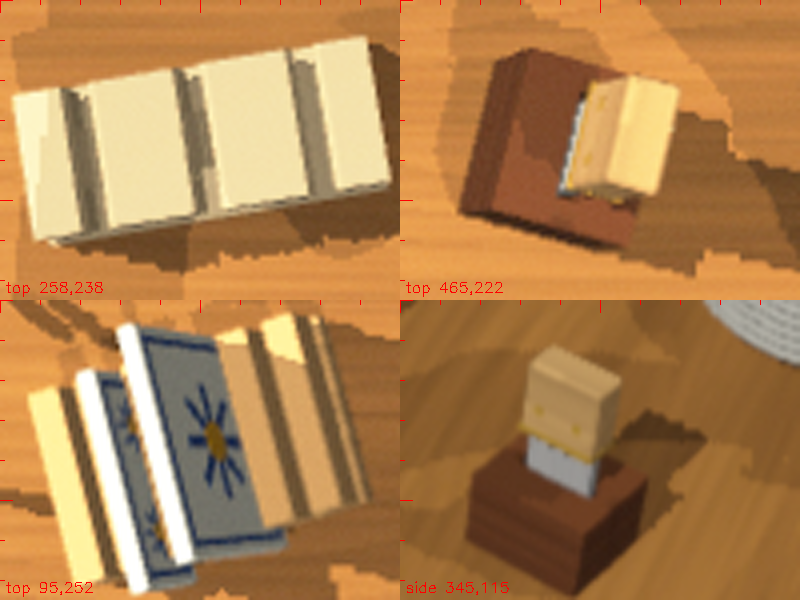

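The crops show the setter's top face with three clean slots, the gauge handle's top face at about (522,256), and the tile's white top edge from (127,333) to (140,393). Next I'll turn those picks into poses.

```bash
cat >h.py <<'E'
import cv2, numpy as np
from plant import manip, optics
from scipy.spatial.transform import Rotation as Ro
def ray(s,uv):
    K=np.array([[s["fx"],0,s["cx"]],[0,s["fy"],s["cy"]],[0,0,1]])
    n=cv2.undistortPoints(np.array(uv,float).reshape(-1,1,2),K,np.array(s["distortion"])).reshape(-1,2)
    R=np.array(s["R"]); return -R.T@np.array(s["t"]), np.c_[n,np.ones(len(n))]@R
def plane(s,uv,z):
    c,d=ray(s,uv); return c+d*((z-c[2])/d[:,2])[:,None]
def cur():
    st=manip.read_state(); q=st["tcp_rot"]; return st,np.array(st["position"]),Ro.from_quat([q[1],q[2],q[3],q[0]])
def go(xyz,yaw):  # yaw: world direction of tool y (mod pi); prints turn shares, then shift shares after turn
    st,p,R=cur(); y=R.as_matrix()[:,1]; a=np.arctan2(y[1],y[0])
    best=(yaw-a+np.pi/2)%np.pi-np.pi/2
    z=np.array([0,0,-1.]); Y=np.array([np.cos(a+best),np.sin(a+best),0]); T=np.c_[np.cross(Y,z),Y,z]
    rv=(R.inv()*Ro.from_matrix(T)).as_rotvec()
    print("turn",np.round(rv/.15,3),"shift",np.round(T.T@(np.array(xyz)-p)/.025,3),"q6",round(st["joint_positions"][5],2))
def show():
    st,p,R=cur(); print(round(st["time_s"],2),np.round(p,4),"F",np.round(st["wrist_force"],1),"w",round(st["grip_width"],4),round(st["grip_force"],1))
E
python3 - <<'E'
from h import *
s=optics.snapshot("top"); d=optics.snapshot("side")
def pk(pts,u,v,ox,oy): return [((x-ox+.5)/4-.5+u,(y-oy+.5)/4-.5+v) for x,y in pts]
def rep(n,P): print(n,np.round(P[:,:2].mean(0),4),[round(np.linalg.norm(P[i]-P[i-1])*1e3,1) for i in range(4)],"deg",[round(np.degrees(np.arctan2(*(P[i]-P[i-1])[[1,0]])),1) for i in range(4)])
rep("setter",plane(s,pk([(12,95),(366,37),(388,184),(36,240)],258,238,0,0),.054))
rep("handle",plane(s,pk([(628,76),(680,88),(656,195),(604,183)],465,222,400,0),.118))
rep("tile",plane(s,pk([(119,328),(139,323),(192,560),(173,565)],95,252,0,300),.112))
# block: side-view visible top corners and blade/top
print("block side",np.round(plane(d,pk([(470,480),(582,543),(648,482)],345,115,400,300),.048)*1e3,1).tolist())
print("handle side",np.round(plane(d,pk([(530,358),(611,392),(620,378),(552,346)],345,115,400,300),.118)*1e3,1).tolist())
# setter in side view via yellow-ish mask left to next pick
go((0,0,0),0)
E
```

```text
setter [0.5195 0.0296] [np.float64(64.2), np.float64(157.2), np.float64(64.7), np.float64(154.8)] deg [np.float64(10.6), np.float64(-80.5), np.float64(-171.5), np.float64(99.3)]
handle [ 0.5446 -0.322 ] [np.float64(44.3), np.float64(21.2), np.float64(44.3), np.float64(21.0)] deg [np.float64(-14.9), np.float64(-103.1), np.float64(165.0), np.float64(77.0)]
tile [0.4909 0.3105] [np.float64(100.1), np.float64(8.6), np.float64(100.0), np.float64(8.1)] deg [np.float64(16.1), np.float64(-75.9), np.float64(-164.3), np.float64(105.1)]
block side [[590.0, -298.5, 48.0], [518.7, -276.7, 48.0], [502.5, -337.6, 48.0]]
handle side [[571.7, -321.6, 118.0], [525.0, -312.6, 118.0], [524.5, -325.4, 118.0], [564.9, -336.0, 118.0]]
turn [ 8.000e-03  5.000e-03 -7.487e+00] shift [-22.522  10.819   9.225] q6 -0.26
```

```bash
python3 - <<'E'
from h import *
go((.5450,-.322,.15),np.radians(75.2))
# refine setter top face
s=optics.snapshot("top"); im=s["image"].astype(int)
h=cv2.cvtColor(s["image"],cv2.COLOR_RGB2HSV)
m=((im.min(2)>140)).astype(np.uint8); m[:,:250]=0; m[:,365:]=0; m[:240]=0; m[308:]=0
m=cv2.morphologyEx(m,cv2.MORPH_CLOSE,np.ones((13,13)))
c=max(cv2.findContours(m,0,cv2.CHAIN_APPROX_NONE)[0],key=cv2.contourArea).reshape(-1,2)
P=plane(s,c,.054)[:,:2].astype(np.float32)
print(cv2.minAreaRect(P*1000))
E
```

```text
turn [ 8.000e-03 -4.000e-03  4.707e+00] shift [-8.153 12.128  3.225] q6 -0.26
((519.2278442382812, 29.894882202148438), (66.02749633789062, 156.7788543701172), 9.991504669189453)
```

carry_out([
  [[0,0,0.94,0,0,0,0.8],[0,0,0.94,0,0,0,0.8],[0,0,0.94,0,0,0,0.8],[0,0,0.94,0,0,0,0.8],[0,0,0.947,0,0,0,0.8],[0,0,0,-0.63,0.93,0.1,0.8],[0,0,0,-0.63,0.93,0.1,0.8],[0,0,0,-0.63,0.93,0.1,0.8],[0,0,0,-0.63,0.93,0.1,0.8],[0,0,0,-0.63,0.93,0.1,0.8],[0,0,0,-0.63,0.93,0.1,0.8],[0,0,0,-0.63,0.93,0.1,0.8]],
], newtons=40)

```text
time_s: 1.75
position: [0.4194, -0.4334, 0.2136]
tcp_rot: [-0.0, 0.129, 0.992, 0.0]
wrist_force: [-1.0, -0.1, 0.1]
grip_width: 0.0687
grip_force: 0.0
```

carry_out([
  [[0,0,0,-0.62,0.94,0.4,0.8],[0,0,0,-0.62,0.94,0.4,0.8],[0,0,0,-0.62,0.94,0.4,0.8],[0,0,0,-0.62,0.94,0.4,0.8],[0,0,0,-0.62,0.93,0.4,0.8],[0,0,0,-0.64,0.93,0.4,0.8],[0,0,0,0,0,0,0.8],[0,0,0,0,0,0,0.8]],
])

```text
time_s: 2.75
position: [0.5448, -0.3224, 0.1539]
tcp_rot: [-0.0, 0.129, 0.992, -0.0]
wrist_force: [0.1, -0.2, 0.6]
grip_width: 0.0682
grip_force: 0.0
```

```bash
python3 - <<'E'
from h import *
show(); go((.545,-.322,.078),np.radians(75.2))
s=optics.snapshot("top"); d=optics.snapshot("side")
f=lambda s,u,v:cv2.resize(s["image"][v:v+150,u:u+130,::-1],None,fx=3,fy=3)
cv2.imwrite("pics/a.png",np.hstack([f(s,440,190),f(d,320,60)]))
E
```

```text
2.75 [ 0.5448 -0.3224  0.1539] F [ 0.1 -0.2  0.6] w 0.0682 0.0
turn [-0.001 -0.002  0.001] shift [-0.004  0.016  3.034] q6 -1.55
```

View pics/a.png

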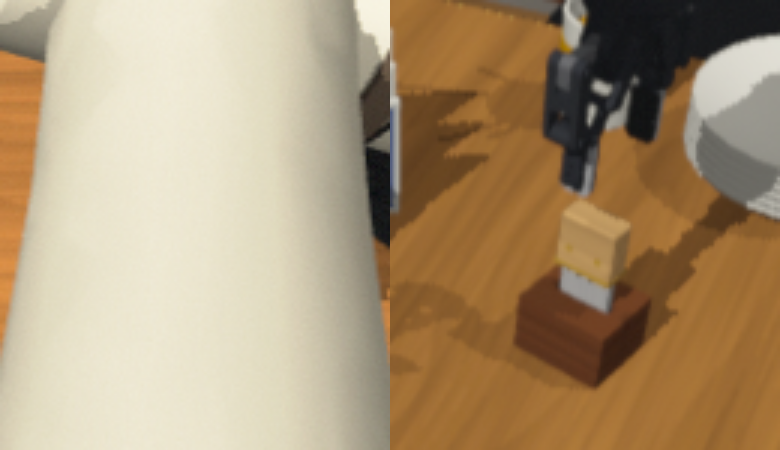

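The gripper is above the handle and lined up with it (side crop, fingers near (600,150), handle at (593,240)). The arm hides the top view here. I'll go down and close.

carry_out([
  [[0,0,0,0,0,0.7,0.8],[0,0,0,0,0,0.8,0.8],[0,0,0,0,0,0.8,0.8],[0,0,0,0,0,0.74,0.8],[0,0,0,0,0,0,0.5],[0,0,0,0,0,0,0.1],[0,0,0,0,0,0,0.1],[0,0,0,0,0,0,0.1],[0,0,0,0,0,0,0.1],[0,0,0,0,0,0,0.1]],
], newtons=40)

```text
time_s: 4.1
position: [0.5456, -0.3224, 0.0787]
tcp_rot: [0.001, 0.129, 0.992, -0.0]
wrist_force: [0.1, 0.6, 3.5]
grip_width: 0.0212
grip_force: 40.1
```

```bash
python3 -c "
from h import *
show(); go((.545,-.322,.15),np.radians(75.2))"
```

```text
4.1 [ 0.5456 -0.3224  0.0787] F [0.1 0.6 3.5] w 0.0212 40.1
turn [-0.003  0.01   0.003] shift [ 0.026  0.009 -2.853] q6 -1.55
```

carry_out([
  [[0,0,0,0,0,-0.5,0.1],[0,0,0,0,0,-0.8,0.1],[0,0,0,0,0,-0.8,0.1],[0,0,0,0,0,-0.6,0.1],[0,0,0,0,0,0,0.1]],
])

```text
time_s: 4.72
position: [0.5456, -0.3223, 0.1466]
tcp_rot: [0.001, 0.129, 0.992, -0.0]
wrist_force: [-0.3, -0.0, -2.1]
grip_width: 0.0216
grip_force: 39.6
```

```bash
python3 -c "
from h import *
show(); go((.5277,-.0196,.135),np.radians(99.6))"
```

```text
4.72 [ 0.5456 -0.3223  0.1466] F [-0.3 -0.  -2.1] w 0.0216 39.6
turn [-0.004  0.017 -2.838] shift [-1.312 12.059  0.464] q6 -1.55
```

carry_out([
  [[0,0,-0.94,0,0,0,0.1],[0,0.017,-0.95,0,0,0,0.1],[0,0,-0.948,0,0,0,0.1],[0,0,0,-0.1,0.9,0,0.1],[0,0,0,-0.1,0.95,0,0.1],[0,0,0,-0.1,0.95,0,0.1],[0,0,0,-0.1,0.95,0,0.1],[0,0,0,-0.1,0.95,0,0.1],[0,0,0,-0.1,0.95,0,0.1],[0,0,0,-0.1,0.95,0,0.1],[0,0,0,-0.1,0.95,0,0.1],[0,0,0,-0.1,0.95,0,0.1]],
])

```text
time_s: 6.22
position: [0.5308, -0.1072, 0.1448]
tcp_rot: [-0.002, -0.083, 0.997, 0.0]
wrist_force: [-0.3, 0.0, -1.6]
grip_width: 0.0216
grip_force: 39.7
```

carry_out([
  [[0,0,0,-0.1,0.95,0,0.1],[0,0,0,-0.1,0.95,0,0.1],[0,0,0,-0.1,0.95,0,0.1],[0,0,0,-0.1,0.71,0,0.1],[0,0,0,0,0,0.2,0.1],[0,0,0,0,0,0.24,0.1],[0,0,0,0,0,0,0.1],[0,0,0,0,0,0,0.1]],
])

```text
time_s: 7.22
position: [0.5269, -0.0201, 0.1343]
tcp_rot: [-0.001, -0.083, 0.997, 0.0]
wrist_force: [-0.6, 0.1, -0.7]
grip_width: 0.022
grip_force: 39.8
```

```bash
python3 - <<'E'
from h import *
show(); go((.5277,-.0196,.123),np.radians(99.6))
s=optics.snapshot("top"); d=optics.snapshot("side")
f=lambda s,u,v:cv2.resize(s["image"][v:v+150,u:u+130,::-1],None,fx=3,fy=3)
cv2.imwrite("pics/b.png",np.hstack([f(s,260,190),f(d,270,200)]))
E
```

```text
7.22 [ 0.5269 -0.0201  0.1343] F [-0.6  0.1 -0.7] w 0.022 39.8
turn [ 0.002 -0.018 -0.007] shift [-0.036  0.012  0.451] q6 -1.67
```

View pics/b.png

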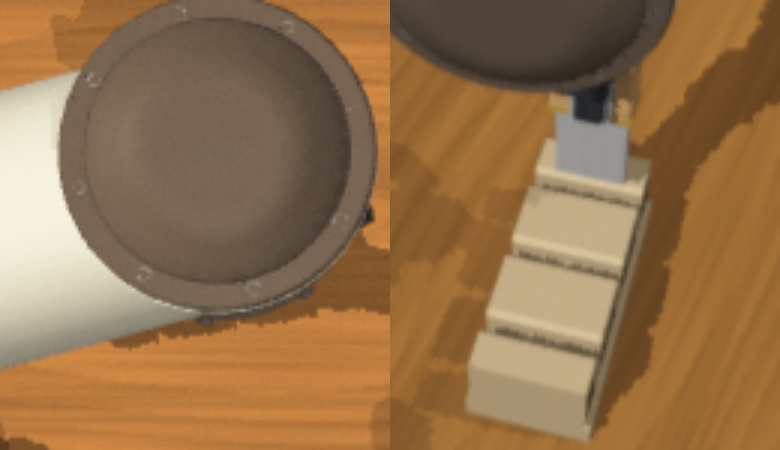

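The blade hangs just above the right slot. In the side crop the blade tip runs from (555,175) to (625,183), and the slot's shadow line from (537,185) to (640,203). I'll check how they line up numerically in this one view.

```bash
python3 - <<'E'
from h import *
d=optics.snapshot("side")
g=lambda pts:[((x-390+.5)/3-.5+270,(y+.5)/3-.5+200) for x,y in pts]
c=plane(d,g([(545,140),(650,162),(600,357),(477,333)]),.054)[:,:2]
print(np.round(c*1e3,1).tolist(),cv2.minAreaRect((c*1e3).astype(np.float32)), c.mean(0))
b=plane(d,g([(555,176),(626,184)]),.0676)[:,:2]; print("blade near edge",np.round(b*1e3,1).tolist(),b.mean(0),np.degrees(np.arctan2(*(b[0]-b[1])[::-1])))
E
```

```text
[[566.9, -40.9], [503.9, -52.2], [479.3, 78.3], [544.3, 93.1]] ((523.5781860351562, 20.35669708251953), (66.65086364746094, 135.89866638183594), 10.226771354675293) [0.52360801 0.01959764]
blade near edge [[546.2, -9.9], [507.3, -21.9]] [ 0.52671765 -0.0159131 ] 17.180102770011977
```

carry_out([
  [[0,-0.018,-0.007,-0.03,0.01,0.3,0.1],[0,0,0,0,0,0.2,0.1],[0,0,0,0,0,0.1,0.1],[0,0,0,0,0,0,0.1]],
])

```text
time_s: 7.88
position: [0.5274, -0.0191, 0.1191]
tcp_rot: [-0.0, -0.084, 0.996, 0.0]
wrist_force: [1.3, 0.8, -2.6]
grip_width: 0.0217
grip_force: 39.8
```

carry_out([
  [[0,0,0,0,0,0.08,0.1],[0,0,0,0,0,0.08,0.1],[0,0,0,0,0,0,0.1]],
])

```text
time_s: 8.25
position: [0.5274, -0.0191, 0.1152]
tcp_rot: [-0.0, -0.084, 0.996, 0.0]
wrist_force: [-1.0, 0.0, -2.7]
grip_width: 0.0217
grip_force: 39.8
```

carry_out([
  [[0,0,0,0,0,0.08,0.1],[0,0,0,0,0,0.08,0.1],[0,0,0,0,0,0,0.1]],
])

```text
time_s: 8.62
position: [0.5274, -0.0191, 0.1112]
tcp_rot: [-0.0, -0.084, 0.996, 0.0]
wrist_force: [0.5, -0.7, -2.2]
grip_width: 0.0219
grip_force: 39.8
```

carry_out([
  [[0,0,0,0,0,0.08,0.1],[0,0,0,0,0,0.04,0.1],[0,0,0,0,0,0,0.1]],
])

```text
time_s: 9.0
position: [0.5274, -0.0191, 0.1083]
tcp_rot: [-0.0, -0.084, 0.996, 0.0]
wrist_force: [0.4, -0.5, -1.2]
grip_width: 0.0216
grip_force: 39.8
```

carry_out([
  [[0,0,0,0,0,0.08,0.1],[0,0,0,0,0,0.04,0.1],[0,0,0,0,0,0,0.1]],
])

```text
time_s: 9.38
position: [0.5274, -0.0191, 0.1053]
tcp_rot: [-0.0, -0.084, 0.996, 0.0]
wrist_force: [-0.4, -0.0, -2.9]
grip_width: 0.0219
grip_force: 39.8
```

carry_out([
  [[0,0,0,0,0,0.06,0.1],[0,0,0,0,0,0.06,0.1],[0,0,0,0,0,0,0.1]],
])

```text
time_s: 9.75
position: [0.5274, -0.0191, 0.1022]
tcp_rot: [-0.0, -0.084, 0.996, 0.0]
wrist_force: [0.1, 0.0, -2.4]
grip_width: 0.0216
grip_force: 39.8
```

carry_out([
  [[0,0,0,0,0,0.06,0.1],[0,0,0,0,0,0.06,0.1],[0,0,0,0,0,0,0.1]],
])

```text
time_s: 10.12
position: [0.5274, -0.0191, 0.0992]
tcp_rot: [-0.0, -0.084, 0.996, 0.0]
wrist_force: [1.3, -0.0, -2.3]
grip_width: 0.0216
grip_force: 39.8
```

carry_out([
  [[0,0,0,0,0,0.06,0.1],[0,0,0,0,0,0.06,0.1],[0,0,0,0,0,0,0.1]],
])

```text
time_s: 10.5
position: [0.5274, -0.0191, 0.0962]
tcp_rot: [-0.0, -0.084, 0.996, 0.0]
wrist_force: [0.7, -0.3, -2.7]
grip_width: 0.0214
grip_force: 39.8
```

carry_out([
  [[0,0,0,0,0,0.12,0.1],[0,0,0,0,0,0.12,0.1],[0,0,0,0,0,0.12,0.1],[0,0,0,0,0,0.12,0.1],[0,0,0,0,0,0,0.1]],
])

```text
time_s: 11.12
position: [0.5273, -0.0191, 0.084]
tcp_rot: [-0.0, -0.084, 0.996, 0.0]
wrist_force: [1.0, -0.3, -1.0]
grip_width: 0.0215
grip_force: 39.8
```

carry_out([
  [[0,0,0,0,0,0.06,0.1],[0,0,0,0,0,0.04,0.1],[0,0,0,0,0,0,0.1]],
])

```text
time_s: 11.5
position: [0.5275, -0.0191, 0.0819]
tcp_rot: [0.0, -0.084, 0.996, 0.0]
wrist_force: [-0.2, 0.1, -2.1]
grip_width: 0.0214
grip_force: 39.8
```

carry_out([
  [[0,0,0,0,0,0.04,0.1],[0,0,0,0,0,0.04,0.1],[0,0,0,0,0,0,0.1]],
])

```text
time_s: 11.88
position: [0.5277, -0.0191, 0.0806]
tcp_rot: [0.0, -0.084, 0.996, 0.0]
wrist_force: [-2.3, 1.4, 3.7]
grip_width: 0.0217
grip_force: 40.5
```

The gauge touched the floor at TCP z 0.0806, so the tip is at about 0.014. The right slot is the clear one. Now I'll take the gauge back to its block.

carry_out([
  [[0,0,0,0,0,-0.3,0.1],[0,0,0,0,0,-0.6,0.1],[0,0,0,0,0,-0.8,0.1],[0,0,0,0,0,-0.8,0.1],[0,0,0,0,0,-0.3,0.1],[0,0,0,0,0,0,0.1]],
])

```text
time_s: 12.62
position: [0.5277, -0.019, 0.1505]
tcp_rot: [0.001, -0.084, 0.996, 0.0]
wrist_force: [0.5, 0.9, -2.5]
grip_width: 0.0215
grip_force: 39.8
```

```bash
python3 -c "
from h import *
show(); go((.5456,-.3224,.14),np.radians(75.1))"
```

```text
12.62 [ 0.5277 -0.019   0.1505] F [ 0.5  0.9 -2.5] w 0.0215 39.8
turn [0.008 0.009 2.856] shift [ -3.812 -11.542   0.419] q6 -1.67
```

carry_out([
  [[0,0,0.95,0,0,0,0.1],[0,0,0.95,0,0,0,0.1],[0,0,0.953,0,0,0,0.1],[0,0,0,-0.3,-0.9,0,0.1],[0,0,0,-0.3,-0.9,0,0.1],[0,0,0,-0.3,-0.9,0,0.1],[0,0,0,-0.3,-0.9,0,0.1],[0,0,0,-0.3,-0.9,0,0.1],[0,0,0,-0.3,-0.9,0,0.1],[0,0,0,-0.3,-0.9,0,0.1],[0,0,0,-0.3,-0.9,0,0.1],[0,0,0,-0.3,-0.9,0,0.1]],
])

```text
time_s: 14.12
position: [0.5401, -0.2328, 0.1484]
tcp_rot: [-0.001, 0.129, 0.992, 0.0]
wrist_force: [0.2, 0.4, -1.6]
grip_width: 0.0215
grip_force: 39.8
```

carry_out([
  [[0,0,0,-0.3,-0.9,0,0.1],[0,0,0,-0.3,-0.9,0,0.1],[0,0,0,-0.3,-0.9,0,0.1],[0,0,0,-0.2,-0.7,0,0.1],[0,0,0,0,0,0.42,0.1],[0,0,0,0,0,0,0.1],[0,0,0,0,0,0,0.1]],
])

```text
time_s: 15.0
position: [0.5455, -0.3207, 0.139]
tcp_rot: [-0.0, 0.129, 0.992, 0.0]
wrist_force: [0.4, 0.4, -2.4]
grip_width: 0.022
grip_force: 39.8
```

```bash
python3 -c "
from h import *
show(); go((.5456,-.3224,.0795),np.radians(75.1))"
```

```text
15.0 [ 0.5455 -0.3207  0.139 ] F [ 0.4  0.4 -2.4] w 0.022 39.8
turn [ 0.004 -0.004  0.01 ] shift [-0.02  -0.065  2.38 ] q6 -1.55
```

carry_out([
  [[0,0,0.01,-0.02,-0.065,0.4,0.1],[0,0,0,0,0,0.4,0.1],[0,0,0,0,0,0.15,0.1],[0,0,0,0,0,0.15,0.1],[0,0,0,0,0,0,0.1]],
])

```text
time_s: 15.62
position: [0.5455, -0.323, 0.1114]
tcp_rot: [-0.0, 0.13, 0.991, 0.0]
wrist_force: [-1.6, -0.7, -2.2]
grip_width: 0.0214
grip_force: 39.8
```

carry_out([
  [[0,0,0,0,0,0.15,0.1],[0,0,0,0,0,0.15,0.1],[0,0,0,0,0,0.15,0.1],[0,0,0,0,0,0,0.1]],
])

```text
time_s: 16.12
position: [0.5453, -0.323, 0.1]
tcp_rot: [-0.0, 0.13, 0.991, 0.0]
wrist_force: [0.1, -0.1, -2.2]
grip_width: 0.0218
grip_force: 39.8
```

Inside the block slot (tip about 15 mm down) with no side force. Continuing to the floor.

carry_out([
  [[0,0,0,0,0,0.2,0.1],[0,0,0,0,0,0.2,0.1],[0,0,0,0,0,0.2,0.1],[0,0,0,0,0,0.12,0.1],[0,0,0,0,0,0.08,0.1],[0,0,0,0,0,0,0.1]],
])

```text
time_s: 16.88
position: [0.5456, -0.323, 0.0803]
tcp_rot: [-0.0, 0.13, 0.992, 0.0]
wrist_force: [-0.4, -0.2, -2.1]
grip_width: 0.0215
grip_force: 39.8
```

carry_out([
  [[0,0,0,0,0,0.04,0.1],[0,0,0,0,0,0.03,0.1],[0,0,0,0,0,0,0.1]],
])

```text
time_s: 17.25
position: [0.5457, -0.3231, 0.0788]
tcp_rot: [0.0, 0.13, 0.992, 0.0]
wrist_force: [0.0, 0.4, -2.4]
grip_width: 0.0217
grip_force: 39.9
```

carry_out([
  [[0,0,0,0,0,0.02,0.1],[0,0,0,0,0,0,0.35],[0,0,0,0,0,0,0.6],[0,0,0,0,0,0,0.7],[0,0,0,0,0,0,0.7],[0,0,0,0,0,-0.5,0.7],[0,0,0,0,0,-0.9,0.7],[0,0,0,0,0,-0.9,0.7],[0,0,0,0,0,-0.9,0.7],[0,0,0,0,0,-0.9,0.7],[0,0,0,0,0,-0.5,0.7],[0,0,0,0,0,0,0.7]],
])

```text
time_s: 18.75
position: [0.5461, -0.3233, 0.1946]
tcp_rot: [0.001, 0.13, 0.991, 0.0]
wrist_force: [-0.8, -0.0, 0.2]
grip_width: 0.0599
grip_force: 0.0
```

```bash
python3 - <<'E'
from h import *
show(); go((.4909,.3105,.17),np.radians(105.6))
d=optics.snapshot("side"); cv2.imwrite("pics/c.png",cv2.resize(d["image"][100:220,310:470,::-1],None,fx=3,fy=3))
E
```

```text
18.75 [ 0.5461 -0.3233  0.1946] F [-0.8 -0.   0.2] w 0.0599 0.0
turn [-2.000e-03  1.700e-02 -3.555e+00] shift [-4.692 25.011  0.983] q6 -1.55
```

View pics/c.png

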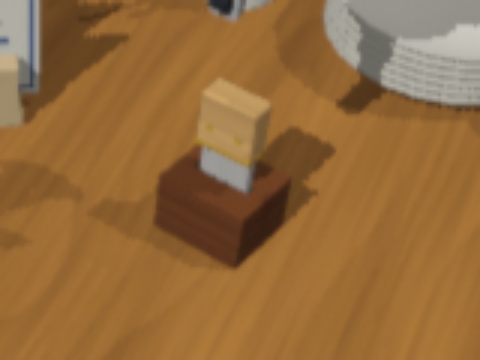

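The gauge stands upright in its block (side crop, around (230,140)). Now the tile.

carry_out([
  [[0,0.017,-0.89,0,0,0,0.6],[0,0,-0.9,0,0,0,0.6],[0,0,-0.9,0,0,0,0.6],[0,0,-0.9,0,0,0,0.6],[0,0,0,-0.18,0.98,0,0.6],[0,0,0,-0.18,0.98,0,0.6],[0,0,0,-0.18,0.98,0,0.6],[0,0,0,-0.18,0.98,0,0.6],[0,0,0,-0.18,0.98,0,0.6],[0,0,0,-0.18,0.98,0,0.6],[0,0,0,-0.18,0.98,0,0.6],[0,0,0,-0.18,0.98,0,0.6]],
])

```text
time_s: 20.3
position: [0.5257, -0.1239, 0.1922]
tcp_rot: [-0.002, -0.138, 0.99, 0.001]
wrist_force: [0.2, -0.5, 0.2]
grip_width: 0.0512
grip_force: 0.0
```

carry_out([
  [[0,0,0,-0.18,0.98,0,0.6],[0,0,0,-0.18,0.98,0,0.6],[0,0,0,-0.18,0.98,0,0.6],[0,0,0,-0.18,0.98,0,0.6],[0,0,0,-0.18,0.98,0,0.6],[0,0,0,-0.18,0.98,0,0.6],[0,0,0,-0.18,0.98,0,0.6],[0,0,0,-0.18,0.98,0,0.6],[0,0,0,-0.18,0.98,0,0.6],[0,0,0,-0.18,0.98,0,0.6],[0,0,0,-0.18,0.98,0,0.6],[0,0,0,-0.18,0.98,0,0.6]],
])

```text
time_s: 21.8
position: [0.4972, 0.1733, 0.1926]
tcp_rot: [-0.002, -0.138, 0.99, 0.0]
wrist_force: [0.8, -0.9, 0.3]
grip_width: 0.0516
grip_force: 0.0
```

```bash
python3 - <<'E'
from h import *
show(); go((.4909,.3105,.14),np.radians(105.9)); go((.4909,.3105,.076),np.radians(105.9))
E
```

```text
21.8 [0.4972 0.1733 0.1926] F [ 0.8 -0.9  0.3] w 0.0516 0.0
turn [ 0.007 -0.029 -0.001] shift [-1.263  5.348  2.106] q6 -1.93
turn [ 0.007 -0.029 -0.001] shift [-1.263  5.348  4.666] q6 -1.93
```

carry_out([
  [[0,-0.029,0,-0.22,0.9,0,0.6],[0,0,0,-0.21,0.9,0.2,0.6],[0,0,0,-0.21,0.9,0.3,0.6],[0,0,0,-0.21,0.9,0.3,0.6],[0,0,0,-0.21,0.9,0.3,0.6],[0,0,0,-0.2,0.85,0.3,0.6],[0,0,0,0,0,0.2,0.6],[0,0,0,0,0,0,0.6],[0,0,0,0,0,0,0.6]],
])

```text
time_s: 22.92
position: [0.4918, 0.3097, 0.1544]
tcp_rot: [0.001, -0.138, 0.99, 0.001]
wrist_force: [-0.8, 0.1, -0.6]
grip_width: 0.0513
grip_force: 0.0
```

```bash
python3 - <<'E'
from h import *
show(); go((.4909,.3105,.082),np.radians(105.9))
s=optics.snapshot("top"); d=optics.snapshot("side")
f=lambda s,u,v:cv2.resize(s["image"][v:v+150,u:u+130,::-1],None,fx=3,fy=3)
cv2.imwrite("pics/d.png",np.hstack([f(s,85,210),f(d,190,330)]))
E
```

```text
22.93 [0.4918 0.3097 0.1544] F [-0.8  0.1 -0.6] w 0.0513 0.0
turn [ 0.011  0.017 -0.004] shift [0.026 0.04  2.896] q6 -2.13
```

View pics/d.png

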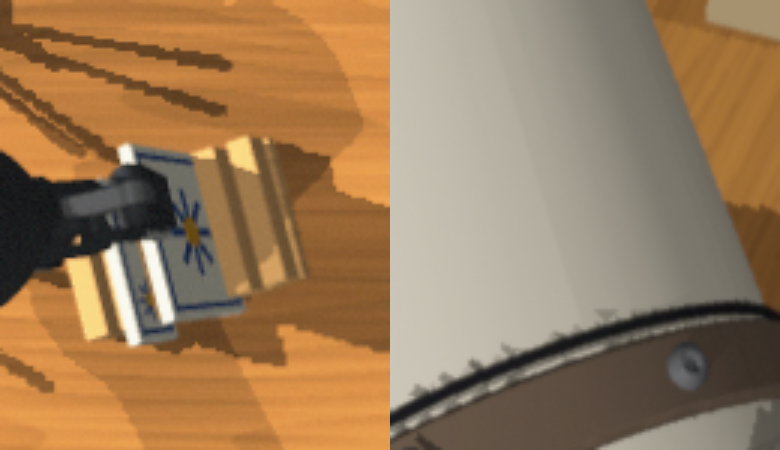

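The tile's top edge lies between the open fingers (top crop, white edge from (125,150) to (165,310), near finger at (145,205)). I'll go down and grip.

carry_out([
  [[0,0.015,0,0.02,0.04,0.5,0.6],[0,0,0,0,0,0.8,0.6],[0,0,0,0,0,0.8,0.6],[0,0,0,0,0,0.7,0.6],[0,0,0,0,0,0.26,0.6],[0,0,0,0,0,0,0.3],[0,0,0,0,0,0,0.15],[0,0,0,0,0,0,0],[0,0,0,0,0,0,0],[0,0,0,0,0,0,0],[0,0,0,0,0,0,0]],
], newtons=30)

```text
time_s: 24.4
position: [0.4913, 0.3112, 0.0784]
tcp_rot: [0.001, -0.139, 0.99, 0.001]
wrist_force: [0.3, -1.3, 5.7]
grip_width: 0.0067
grip_force: 32.9
```

```bash
python3 -c "
from h import *
show(); go((.4909,.3105,.18),np.radians(105.9))"
```

```text
24.4 [0.4913 0.3112 0.0784] F [ 0.3 -1.3  5.7] w 0.0067 32.9
turn [0.011 0.008 0.004] shift [ 0.024 -0.022 -4.062] q6 -2.13
```

carry_out([
  [[0,0,0,0,0,-0.3,0],[0,0,0,0,0,-0.6,0],[0,0,0,0,0,-0.8,0],[0,0,0,0,0,-0.8,0],[0,0,0,0,0,-0.5,0],[0,0,0,0,0,-0.1,0],[0,0,0,0,0,0,0]],
])

```text
time_s: 25.28
position: [0.4906, 0.3108, 0.1548]
tcp_rot: [-0.0, -0.138, 0.99, 0.001]
wrist_force: [0.0, -0.5, -1.6]
grip_width: 0.0066
grip_force: 30.5
```

```bash
python3 -c "
from h import *
show(); go((.5275,-.0191,.145),np.radians(99.65))"
```

```text
25.27 [0.4906 0.3108 0.1548] F [ 0.  -0.5 -1.6] w 0.0066 30.5
turn [ 0.011 -0.005  0.725] shift [  0.757 -13.258   0.394] q6 -2.14
```

carry_out([
  [[0,0,0.36,0,0,0,0],[0,0,0.365,0,-0.4,0,0],[0,0,0,0.06,-0.9,0,0],[0,0,0,0.06,-0.9,0,0],[0,0,0,0.06,-0.9,0,0],[0,0,0,0.06,-0.9,0,0],[0,0,0,0.06,-0.9,0,0],[0,0,0,0.06,-0.9,0,0],[0,0,0,0.06,-0.9,0,0],[0,0,0,0.06,-0.9,0,0],[0,0,0,0.06,-0.9,0,0],[0,0,0,0.06,-0.9,0,0]],
])

```text
time_s: 26.78
position: [0.5162, 0.0753, 0.1549]
tcp_rot: [0.0, -0.084, 0.996, 0.001]
wrist_force: [0.6, -0.4, -1.0]
grip_width: 0.0067
grip_force: 30.5
```

carry_out([
  [[0,0,0,0.04,-0.9,0,0],[0,0,0,0.04,-0.9,0,0],[0,0,0,0.04,-0.9,0,0],[0,0,0,0.04,-0.7,0,0],[0,0,0,0,-0.46,0,0],[0,0,0,0,0,0.2,0],[0,0,0,0,0,0.2,0],[0,0,0,0,0,0,0],[0,0,0,0,0,0,0]],
])

```text
time_s: 27.9
position: [0.5285, -0.0184, 0.1445]
tcp_rot: [-0.0, -0.085, 0.996, 0.001]
wrist_force: [0.4, 0.5, -1.3]
grip_width: 0.0067
grip_force: 30.4
```

```bash
python3 - <<'E'
from h import *
show(); go((.5275,-.0191,.123),np.radians(99.65))
d=optics.snapshot("side"); cv2.imwrite("pics/e.png",cv2.resize(d["image"][200:350,260:410,::-1],None,fx=4,fy=4))
E
```

```text
27.9 [ 0.5285 -0.0184  0.1445] F [ 0.4  0.5 -1.3] w 0.0067 30.4
turn [ 0.011 -0.001  0.009] shift [ 0.043 -0.021  0.862] q6 -1.67
```

View pics/e.png

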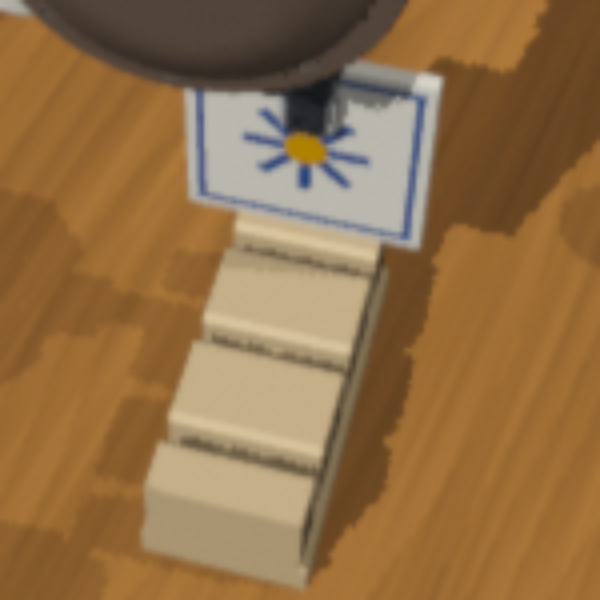

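The tile hangs just behind the right slot's mouth in this view, lower edge from (190,200) to (415,247), parallel to the slot at (240,245) to (375,270). I'll lower it gently.

carry_out([
  [[0,0,0.009,0.04,-0.02,0.3,0],[0,0,0,0,0,0.4,0],[0,0,0,0,0,0.16,0],[0,0,0,0,0,0.1,0],[0,0,0,0,0,0,0]],
])

```text
time_s: 28.58
position: [0.5275, -0.0195, 0.1204]
tcp_rot: [-0.0, -0.084, 0.996, 0.001]
wrist_force: [0.4, -0.6, -1.0]
grip_width: 0.0065
grip_force: 30.5
```

carry_out([
  [[0,0,0,0,0,0.08,0],[0,0,0,0,0,0.08,0],[0,0,0,0,0,0,0]],
])

```text
time_s: 28.95
position: [0.5274, -0.0195, 0.1165]
tcp_rot: [-0.0, -0.084, 0.996, 0.001]
wrist_force: [0.3, -0.1, -1.4]
grip_width: 0.0064
grip_force: 30.5
```

carry_out([
  [[0,0,0,0,0,0.08,0],[0,0,0,0,0,0.08,0],[0,0,0,0,0,0,0]],
])

```text
time_s: 29.32
position: [0.5274, -0.0195, 0.1124]
tcp_rot: [-0.0, -0.084, 0.997, 0.001]
wrist_force: [0.2, -0.5, -0.7]
grip_width: 0.0071
grip_force: 30.5
```

Bottom edge is about 8 mm into the slot with no contact force. Continuing down.

carry_out([
  [[0,0,0,0,0,0.1,0],[0,0,0,0,0,0.1,0],[0,0,0,0,0,0.1,0],[0,0,0,0,0,0,0]],
])

```text
time_s: 29.82
position: [0.5273, -0.0195, 0.1048]
tcp_rot: [-0.0, -0.084, 0.996, 0.001]
wrist_force: [-0.6, -1.3, -0.2]
grip_width: 0.0068
grip_force: 30.5
```

carry_out([
  [[0,0,0,0,0,0.1,0],[0,0,0,0,0,0.1,0],[0,0,0,0,0,0.1,0],[0,0,0,0,0,0,0]],
])

```text
time_s: 30.32
position: [0.5273, -0.0195, 0.0973]
tcp_rot: [-0.0, -0.084, 0.996, 0.001]
wrist_force: [-0.3, 0.2, -0.8]
grip_width: 0.0065
grip_force: 30.5
```

carry_out([
  [[0,0,0,0,0,0.1,0],[0,0,0,0,0,0.1,0],[0,0,0,0,0,0.1,0],[0,0,0,0,0,0,0]],
])

```text
time_s: 30.82
position: [0.5273, -0.0195, 0.0898]
tcp_rot: [-0.0, -0.084, 0.996, 0.001]
wrist_force: [0.7, 0.2, -1.3]
grip_width: 0.0067
grip_force: 30.5
```

carry_out([
  [[0,0,0,0,0,0.1,0],[0,0,0,0,0,0.1,0],[0,0,0,0,0,0.1,0],[0,0,0,0,0,0.04,0],[0,0,0,0,0,0,0]],
])

```text
time_s: 31.45
position: [0.5275, -0.0194, 0.0815]
tcp_rot: [-0.0, -0.084, 0.996, 0.001]
wrist_force: [0.1, 0.2, -1.5]
grip_width: 0.0069
grip_force: 30.5
```

carry_out([
  [[0,0,0,0,0,0.03,0],[0,0,0,0,0,0.02,0],[0,0,0,0,0,0,0]],
])

```text
time_s: 31.82
position: [0.5276, -0.0194, 0.0805]
tcp_rot: [-0.0, -0.084, 0.996, 0.001]
wrist_force: [0.5, -0.5, -0.5]
grip_width: 0.0066
grip_force: 30.6
```

carry_out([
  [[0,0,0,0,0,0.02,0],[0,0,0,0,0,0.02,0],[0,0,0,0,0,0,0]],
])

```text
time_s: 32.2
position: [0.5276, -0.0195, 0.0804]
tcp_rot: [0.0, -0.084, 0.996, 0.001]
wrist_force: [-1.8, -0.5, 6.6]
grip_width: 0.0065
grip_force: 31.8
```

On the floor, with about 8 N of contact. Now release and withdraw upward.

carry_out([
  [[0,0,0,0,0,0,0.15],[0,0,0,0,0,0,0.3],[0,0,0,0,0,0,0.5],[0,0,0,0,0,0,0.6],[0,0,0,0,0,-0.4,0.6],[0,0,0,0,0,-0.9,0.6],[0,0,0,0,0,-0.9,0.6],[0,0,0,0,0,-0.9,0.6],[0,0,0,0,0,-0.9,0.6],[0,0,0,0,0,-0.9,0.6],[0,0,0,0,0,-0.9,0.6],[0,0,0,0,0,-0.4,0.6]],
])

```text
time_s: 33.7
position: [0.5281, -0.0196, 0.2363]
tcp_rot: [0.001, -0.084, 0.996, 0.001]
wrist_force: [0.7, 0.9, -0.9]
grip_width: 0.0511
grip_force: 0.0
```

carry_out([
  [[0,0,0,-0.3,-0.9,0,0.6],[0,0,0,-0.3,-0.9,0,0.6],[0,0,0,-0.3,-0.9,0,0.6],[0,0,0,-0.3,-0.9,0,0.6],[0,0,0,-0.3,-0.9,0,0.6],[0,0,0,-0.3,-0.9,0,0.6],[0,0,0,0,-0.6,0,0.6],[0,0,0,0,0,0,0.6],[0,0,0,0,0,0,0.6]],
])

```text
time_s: 34.83
position: [0.5965, -0.1596, 0.2341]
tcp_rot: [-0.0, -0.084, 0.996, 0.001]
wrist_force: [-0.2, -0.4, -0.4]
grip_width: 0.0511
grip_force: 0.0
```

```bash
python3 - <<'E'
from h import *
show()
d=optics.snapshot("side"); cv2.imwrite("pics/f.png",d["image"][:,:,::-1])
E
```

```text
34.83 [ 0.5965 -0.1596  0.2341] F [-0.2 -0.4 -0.4] w 0.0511 0.0
```

View pics/f.png

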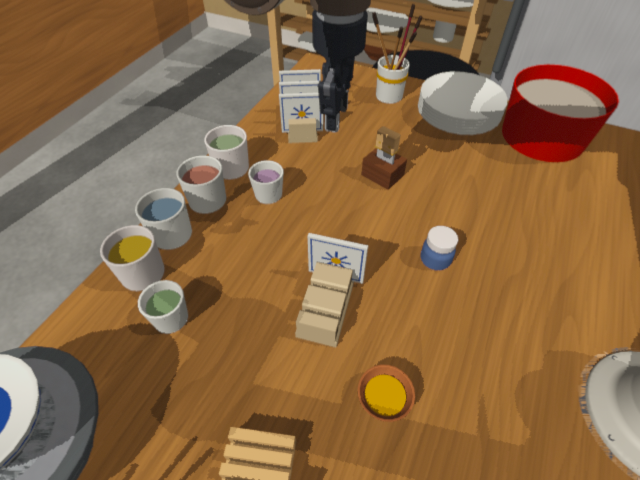

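The square tile stands upright in the right slot (337,258), the gauge is in its block (388,155), and the cups, jar and dish haven't moved. The border tile is out of frame here, so I'll check it by differencing the top view.

```bash
python3 - <<'E'
from h import *
a=cv2.imread("pics/top0.png")[:,:,::-1]; b=optics.snapshot("top")["image"]
def bd(im):
    m=(im[260:330,100:160].min(2)>215).astype(np.uint8)
    n,l,s,c=cv2.connectedComponentsWithStats(m); return [(s[i].tolist(),np.round(c[i],1).tolist()) for i in range(1,n) if s[i][4]>40]
print(bd(a)); print(bd(b))
E
```

```text
[([25, 0, 18, 58, 250], [33.4, 28.1]), ([14, 10, 18, 55, 243], [22.4, 36.8])]
[([15, 10, 16, 55, 185], [22.4, 36.7])]
```

The border tile hasn't moved: its edge centroid is the same to within 0.1 px. Handing in.

```bash
python3 -c "
from plant import manip
print(manip.finish_job())"
```

```text
the job is handed in; nothing more can be done
None
```

The gauge went right down in the right-hand (-y) slot, the first one tried; the gauge is back in its block, the square tile stands on edge on that slot's floor, nothing else was moved, and the job was handed in at about 35 s (no verdict was returned).

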